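# Find the full screw tin and seat it in its holder

### The arm

A 6-joint arm with a two-finger parallel gripper is mounted at the origin on a cart in front of the work surface, level with it; the furniture and walls round the work are solid. World frame = base frame: x ahead of the robot, y to its left, z up, the work surface at z = 0. Lengths are in m, angles in degrees, forces in N, time in s.
With the tool pointing down it reaches from about 0.275 to 0.775 m from the base axis. Payload 14.6 kg.
Tool frame: the origin (TCP) lies midway between the tips of the shut fingers; the grasp point (between the pads) lies 19 mm behind it; z points along the fingers, y is the line along which they close (so a half turn about z gives the same grasp; the last joint's range is limited). The gripper opens to 85 mm and grips with 20 to 120 N. Pads are 22 mm wide; open, the fingers measure 114 mm over their backs; the gripper's body (76 mm by 85 mm) begins 54 mm behind the grasp point. The pads swing forward as they close: fully open they stand 13 mm farther back than shut.
Start: joints at [64.383, 15.075, -2.767, 72.158, 0, 81.102], TCP at [0.151, 0.503, 0.231] pointing down, gripper open.
Joint ranges: [-151.79, 151.79], [-50.71, 97.33], [-67.44, 78.34], [-121.81, 120.89], [-77.56, 73.72], [-180, 180]. Speed limits (degrees/s): [108.29, 108.29, 147.25, 159.86, 180, 180].

### API

Orientations are given as a 3x3 rotation matrix whose columns are the frame's x, y, z axes.
In Python, from workcell import ctrl, viewer gives the robot as it stands. The module is installed in compiled form; this text tells all that it offers.
- The arm moves only by the tool servo_tool, never from a script. Its argument "commands" is a list of rows, each a list of 3 entries, a list of its own where there are three numbers: the shift along the tool's x, y, z in m, then the turn, a rotation vector about the tool's x, y, z in rad, then the closure, from 0 (fully open) to 1 (shut). A call has 1 to 12 rows; each row shifts and turns the commanded pose from where the row before left it, along the tool's axes as they then stand; what a row does not reach is not made up. A row lasts 1/12 s, in which the tool goes at most 41.7 mm and 7.16 degrees, less where a joint would pass 70% of its speed; a pose out of reach is approached as far as the arm can. A call with a gripper value outside its range is refused whole. The fingers move at their own pace and stop on an object; "grip_force" is the grip in N (left out, the last holds). Time passes only in rows, so rows that do not move let the fingers close. It gives the time, the measured TCP pose, the force, the opening and the grip force at its end, in the units of the state.
- ctrl.get_obs(): the state, without advancing time (a new reading comes with each control period).
- viewer.read_camera(name): name is "scene" or "side" or "wrist"; returns the picture (480x640x3 uint8, red, green, blue); there is no depth.
- viewer.calibration(name): a dict with "K" (3x3 intrinsics, pixels), "distortion" ([k1, k2, p1, p2, k3] as OpenCV has them; the pictures are not rectified), "camera_from_world" (4x4, takes a point from world to camera coordinates). Camera axes: x right, y up, looking along -z (the intrinsics and any distortion apply to the point x, -y, -z); pixel columns grow to the right and rows downward; lengths in m; the calibration is good to about 2 mm. A picture is of the moment at which its call begins: read the wrist's pose just before it. calibration takes no time and is no camera call; for the wrist camera it gives the pose at the moment of the call.
- ctrl.close_job(): hands the job in; it is judged then, once.
The state is a dict: "time": time; "joint_positions": joint angles; "joint_vel": joint speeds; "joint_torque": joint torques, N m; "eef_pos": TCP position; "tool_rot": TCP orientation; "wrist_force": force on the tool from outside, world axes, zero at the start; "moment": the same for the moment, N m; "gripper_width": finger opening in m; "finger_force": force on a finger pad.
Only numpy, scipy, OpenCV 4.12 (cv2) and the standard library are available. Lean on these libraries where they do the work, as an engineer would, in place of code of your own. Each camera call takes 0.05 s, during which the arm holds its last target. There are 200 camera calls.

### The job

Of the three identical steel tins on the bench, one is full of screws and the other two are empty: lift them to feel which is the heavy one, and seat that tin flat and fully home, upright, in the pocket of the wooden holder to the right of the vise. Leave the two empty tins standing upright on the worktop itself. Keep the tins upright and set them down rather than drop them, and do not push the tools and wood lying about out of place.

Things in the scene. Friction and masses are not known exactly. Their poses are not given: they have to be found in the camera images.
- tin_a: one of three identical closed plain steel tins, 52 mm (own x) by 102 mm (own y) by 60 mm high, flat sides, lid fast and flush, standing on the bench. Origin: centre of its underside; z up. Two are empty (0.12 kg), one is full of screws (0.75 kg), each up to 15 percent off; it cannot be seen, only felt by lifting, and the places are swapped at every start.
- tin_b: one of three identical closed plain steel tins, 52 mm (own x) by 102 mm (own y) by 60 mm high, flat sides, lid fast and flush, standing on the bench. Origin: centre of its underside; z up. Two are empty (0.12 kg), one is full of screws (0.75 kg), each up to 15 percent off; it cannot be seen, only felt by lifting, and the places are swapped at every start.
- tin_c: one of three identical closed plain steel tins, 52 mm (own x) by 102 mm (own y) by 60 mm high, flat sides, lid fast and flush, standing on the bench. Origin: centre of its underside; z up. Two are empty (0.12 kg), one is full of screws (0.75 kg), each up to 15 percent off; it cannot be seen, only felt by lifting, and the places are swapped at every start.
- holder: wooden holder screwed to the bench right of the vise, a block 110 mm (own x) by 160 mm (own y) by 24 mm high with one rectangular open-topped pocket in the middle. Origin: centre of its underside, on the bench; z up. The vise between it and the tins is 98 mm high.
- pocket (a point): centre of the pocket's floor, 8 mm above the bench; axes as the holder's. The pocket is 58 mm (x) by 108 mm (y) and 16 mm deep, so a tin fits with its long side along the holder's y, either way round, with 3 mm play on every side; its top 44 mm then stand out of the pocket.
- screwdriver_amber: amber-handled screwdriver, 204 mm long, 29 mm thick, lying between the tins; origin at the centre of its underside
- screwdriver_green: green-handled screwdriver, 169 mm long, 26 mm thick, lying between the vise and the tins; origin at the centre of its underside
- hammer: claw hammer with wooden handle, 293 mm long, 28 mm thick, lying behind the vise; origin at the centre of its underside. Above it a wall shelf overhangs the back of the bench, its front edge at x = 0.675 m and its underside 0.39 m above the bench: keep the wrist in front of it.
- spring_clamp: black spring clamp, 132 mm long, 22 mm thick, lying behind the holder; origin at the centre of its underside
- offcut: wooden offcut 40 x 120 x 20 mm lying at the front edge of the bench, before the holder; origin at the centre of its underside

How it is judged:
By the outcome, as a careful person would: the job done as asked, in the order asked, and still so for the second after the job is handed in, with the robot touching nothing.
It also fails if it takes over 69 s, if anything falls off the work surface, if the arm or the gripper's body presses on something with over 40 N, if the wrist force passes 120 N, or if a joint passes its speed limit or range.

## Working session

There is one attempt and no reset: what is moved stays moved. The work goes in short steps, Python scripts to look and compute and a tool call to move; the robot and the scene stay as the last step left them, time stands still between calls to the robot, and variables do not carry over. Pictures are saved under pics/ and viewed, at most 10 in all, crops included, and the job is handed in when it is done.

Besides the shell and the picture viewer there is one more tool, called after "Emit:" as a command line: name --argument value ..., lists and objects as JSON in quotes. servo_tool: Moves the arm, as the interface text tells. Its arguments: {"type":"object","properties":{"commands":{"type":"array","items":{"type":"array"}},"grip_force":{"type":"number"}},"required":["commands"]}

```bash
mkdir -p pics; cat > h.py <<'E'
import numpy as np, cv2
from workcell import ctrl, viewer
def snap(n,f):
    c=viewer.calibration(n); im=viewer.read_camera(n); cv2.imwrite(f,im[:,:,::-1]); return im,c
def ray(c,uv):
    p=cv2.undistortPoints(np.array(uv,float).reshape(-1,1,2),np.array(c["K"]),np.array(c["distortion"]))[:,0]
    T=np.array(c["camera_from_world"]); R=T[:3,:3]
    d=np.c_[p[:,0],-p[:,1],-np.ones(len(p))]@R
    return -R.T@T[:3,3], d
def onz(c,uv,z):
    o,d=ray(c,uv); return o+d*((z-o[2])/d[:,2])[:,None]
def proj(c,P):
    T=np.array(c["camera_from_world"]); q=np.atleast_2d(P)@T[:3,:3].T+T[:3,3]
    return cv2.projectPoints(q*[1,-1,-1],np.zeros(3),np.zeros(3),np.array(c["K"]),np.array(c["distortion"]))[0][:,0]
E
python3 - <<'E'
from h import *
ims=[]
for n in ["scene","side","wrist"]:
    im,c=snap(n,f"pics/{n}0.png"); T=np.array(c["camera_from_world"]); print(n,(-T[:3,:3].T@T[:3,3]).round(3),(-T[2,:3]).round(2))
print(ctrl.get_obs())
E
```

```text
scene [-0.087 -0.491  0.865] [ 0.56  0.42 -0.72]
side [ 0.071 -0.808  1.129] [ 0.33  0.57 -0.76]
wrist [0.081 0.523 0.373] [ 0.27 -0.08 -0.96]
{'time': 0.15, 'joint_positions': array([ 6.43835608e+01,  1.50935035e+01, -2.79525851e+00,  7.21579423e+01,
       -7.13737816e-04,  8.11027343e+01]), 'joint_vel': array([ 0.03499738, -0.04163574,  0.08302213,  0.07699927, -0.05927718,
        0.00569978]), 'joint_torque': array([ 1.81209532e-03, -6.37821865e+01,  3.84647119e+01,  1.05582416e-02,
       -1.53869860e-04,  2.34906230e-05]), 'eef_pos': array([0.15094382, 0.5026172 , 0.2309278 ]), 'tool_rot': array([[-9.57726261e-01,  2.87680888e-01, -3.41190911e-04],
       [ 2.87681067e-01,  9.57725981e-01, -7.40409182e-04],
       [ 1.13765830e-04, -8.07263483e-04, -9.99999668e-01]]), 'wrist_force': array([-0.17887567, -0.13530034,  0.01429888]), 'moment': array([-0.01552363,  0.0023623 , -0.06682222]), 'finger_force': 0.0, 'gripper_width': 0.08522663265805898}
```

View pics/scene0.png

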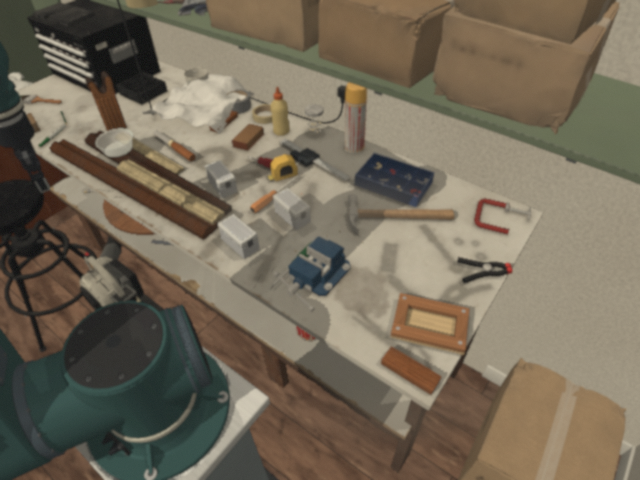

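View pics/side0.png

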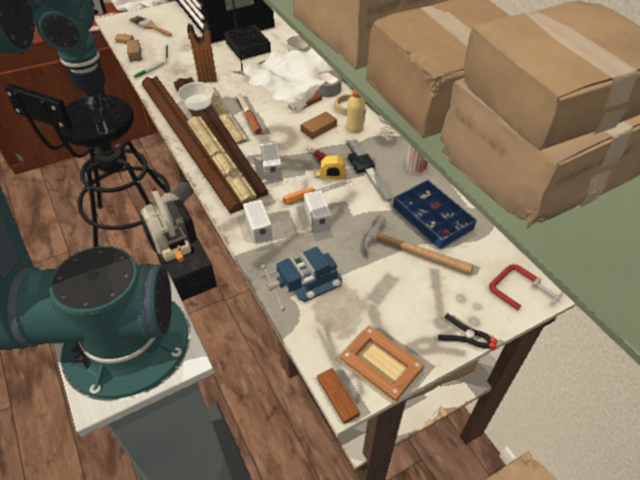

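Scene picture: tins at about (220,180), (238,237) and (291,209), amber driver (265,200), vise (318,265), holder (433,322), offcut (410,370). The side picture agrees: tins at (270,160), (258,222), (318,212), holder (382,362).

```bash
python3 - <<'E'
from h import *
for n,P in [("scene",[(220,180),(238,225),(291,200),(433,320)]),("side",[(270,152),(258,210),(318,200),(382,362)])]:
    c=viewer.calibration(n); print(n,onz(c,P,.06).round(3).tolist(), onz(c,P[3:],.02).round(3))
a=cv2.imread("pics/scene0.png")[150:310,180:380]; cv2.imwrite("pics/c.png",cv2.resize(a,None,fx=4,fy=3.7,interpolation=2)[:600])
E
```

```text
scene [[0.53, 0.353, 0.06], [0.428, 0.182, 0.06], [0.582, 0.133, 0.06], [0.464, -0.352, 0.06]] [[ 0.491 -0.345  0.02 ]]
side [[0.562, 0.394, 0.06], [0.428, 0.189, 0.06], [0.59, 0.144, 0.06], [0.471, -0.362, 0.06]] [[ 0.486 -0.345  0.02 ]]
```

View pics/wrist0.png

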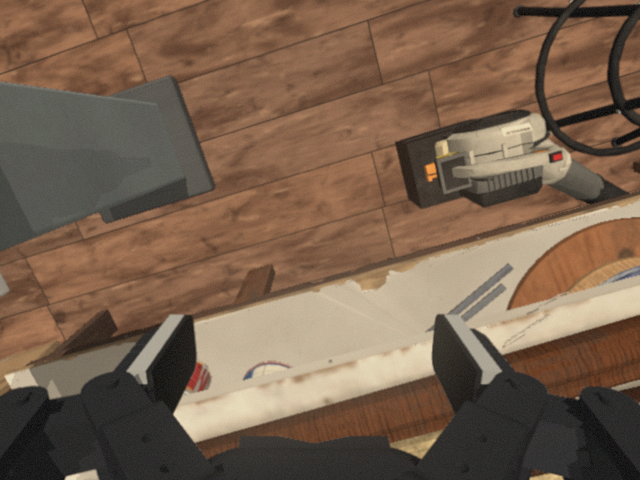

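Wrist picture: looks down past the fingers onto the floor and the bench edge (bench side at the bottom); no tins in it yet. Moving over the tins.

Emit:
servo_tool --commands '[[[-0.032, -0.0155, -0.011], [0, 0, 0], 0], [[-0.032, -0.0155, -0.011], [0, 0, 0], 0], [[-0.032, -0.0155, -0.011], [0, 0, 0], 0], [[-0.032, -0.0155, -0.011], [0, 0, 0], 0], [[-0.032, -0.0155, -0.011], [0, 0, 0], 0], [[-0.032, -0.0155, -0.011], [0, 0, 0], 0], [[-0.032, -0.0155, -0.011], [0, 0, 0], 0], [[-0.032, -0.0155, -0.011], [0, 0, 0], 0], [[-0.032, -0.0155, -0.011], [0, 0, 0], 0], [[-0.032, -0.0155, -0.011], [0, 0, 0], 0], [[0, 0, 0], [0, 0, 0], 0], [[0, 0, 0], [0, 0, 0], 0]]'

```text
time: 1.15
eef_pos: [0.4141, 0.2613, 0.3412]
tool_rot: [[-0.957, 0.291, 0.0], [0.291, 0.957, 0.0], [0.0, 0.0, -1.0]]
wrist_force: [-0.1, -0.2, 0.4]
gripper_width: 0.0851
finger_force: 0.0
```

```bash
python3 - <<'E'
from h import *
o=ctrl.get_obs(); print(o["time"],o["eef_pos"],o["tool_rot"].round(3).tolist(),o["joint_positions"].round(1),o["wrist_force"])
im,c=snap("wrist","pics/w1.png")
import pickle; pickle.dump((im,c),open("w1.pkl","wb"))
E
```

```text
1.15 [0.4141031  0.26127251 0.34121394] [[-0.957, 0.291, 0.0], [0.291, 0.957, 0.0], [0.0, 0.0, -1.0]] [22.7 11.   8.7 87.7  0.  39.6] [-0.14573975 -0.16398418  0.40129999]
```

View pics/w1.png

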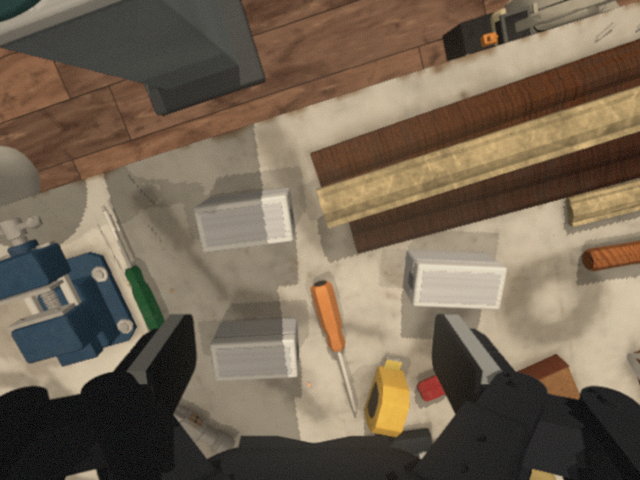

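Wrist view: tin A at (245,220), tin B at (255,348), tin C at (457,281), amber driver between at (330,330), green driver at (135,270), vise at left. Zoom for corners.

```bash
python3 - <<'E'
import cv2
a=cv2.imread("pics/w1.png")
p=[cv2.resize(a[y:y+100,x:x+133],None,fx=3,fy=3,interpolation=2) for x,y in [(180,175),(195,305),(390,235)]]
import numpy as np
t=np.vstack([np.hstack(p[:2]),np.hstack([p[2],p[2]*0])]); 
cv2.imwrite("pics/w1c.png",t); print(t.shape)
E
```

```text
(600, 798, 3)
```

View pics/w1c.png

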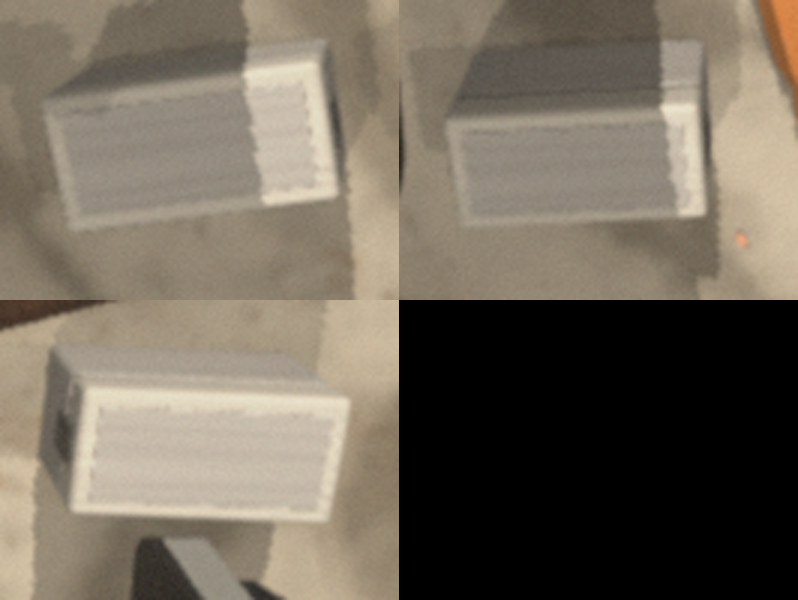

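The crops show each lid outlined by a bright rim; reading the four lid corners of each and checking them against 52 x 102 mm at z = 0.06. Holder corners come from the scene and side views by a colour mask.

```bash
python3 - <<'E'
from h import *
import pickle
im,c=pickle.load(open("w1.pkl","rb"))
Q={"A":((180,175),[(46,100),(322,62),(337,197),(72,230)]),"B":((195,305),[(51,118),(304,103),(305,214),(63,224)]),"C":((390,235),[(82,88),(349,97),(328,221),(70,212)])}
for k,(o,q) in Q.items():
    p=onz(c,np.array(q)/3+o,.06)[:,:2]
    L=[np.linalg.norm(p[i]-p[(i+1)%4]) for i in range(4)]
    v=(p[1]-p[0])+(p[2]-p[3]); u=(p[0]-p[3])+(p[1]-p[2])
    print(k,p.mean(0).round(4),np.round(L,4),"long yaw",np.degrees(np.arctan2(v[1],v[0])).round(1),"short+90",(np.degrees(np.arctan2(u[1],u[0]))+90).round(1))
for n in["scene","side"]:
    im=cv2.imread(f"pics/{n}0.png"); c=viewer.calibration(n)
    hsv=cv2.cvtColor(im,cv2.COLOR_BGR2HSV); m=cv2.inRange(hsv,(3,90,60),(16,255,255))
    x,y,w,h=(385,285,95,75) if n=="scene" else (335,318,90,85)
    mm=np.zeros_like(m); mm[y:y+h,x:x+w]=m[y:y+h,x:x+w]
    cs=max(cv2.findContours(mm,0,2)[0],key=cv2.contourArea); r=cv2.approxPolyDP(cv2.convexHull(cs),4,True)[:,0]
    p=onz(c,r,.024)[:,:2]; print(n,r.tolist(),p.round(3).tolist())
E
```

```text
A [0.4197 0.1809] [0.0993 0.0496 0.0982 0.0487] long yaw 80.7 short+90 259.0
B [0.5805 0.1367] [0.1    0.0503 0.0984 0.0485] long yaw 76.4 short+90 253.7
C [0.5585 0.3885] [0.1    0.0505 0.0997 0.0501] long yaw 70.9 short+90 251.9
scene [[400, 294], [468, 308], [465, 352], [392, 336]] [[0.507, -0.251], [0.563, -0.396], [0.457, -0.437], [0.401, -0.293]]
side [[367, 326], [423, 363], [395, 402], [339, 359]] [[0.506, -0.25], [0.564, -0.394], [0.457, -0.44], [0.404, -0.294]]
```

Lids measure 50 x 99 mm, about right, and both views agree on the holder at (0.482, -0.344) with its long axis at 111 deg. Going to tin A first.

Emit:
servo_tool --commands '[[[-0.0144, -0.0377, 0], [0, 0, 0], 0], [[-0.0144, -0.0377, 0], [0, 0, 0], 0], [[0, 0, 0.02], [0, 0, 0.121], 0], [[0, 0, 0.02], [0, 0, 0.121], 0], [[0, 0, 0.02], [0, 0, 0.121], 0], [[0, 0, 0.02], [0, 0, 0.121], 0], [[0, 0, 0.02], [0, 0, 0.121], 0], [[0, 0, 0.02], [0, 0, 0.121], 0], [[0, 0, 0.02], [0, 0, 0.121], 0], [[0, 0, 0.02], [0, 0, 0.121], 0], [[0, 0, 0.02], [0, 0, 0.121], 0], [[0, 0, 0.02], [0, 0, 0.121], 0]]'

```text
time: 2.2
eef_pos: [0.4175, 0.1828, 0.1402]
tool_rot: [[-0.065, 0.998, -0.0], [0.998, 0.065, 0.0], [0.0, -0.0, -1.0]]
wrist_force: [0.5, -0.5, 0.2]
gripper_width: 0.0854
finger_force: 0.0
```

Emit:
servo_tool --commands '[[[0, 0, 0], [0, 0, 0.121], 0], [[0, 0, 0], [0, 0, 0.121], 0], [[0, 0, 0], [0, 0, 0], 0], [[0, 0, 0], [0, 0, 0], 0]]'

```text
time: 2.53
eef_pos: [0.418, 0.1826, 0.1412]
tool_rot: [[0.167, 0.986, -0.0], [0.986, -0.167, 0.0], [-0.0, -0.0, -1.0]]
wrist_force: [-0.7, 0.1, -0.0]
gripper_width: 0.0858
finger_force: 0.0
```

```bash
cat >> h.py <<'E'
def go(x,y,z,longyaw):
    "tool-frame shift and z-turn to bring TCP there with tool x along longyaw"
    o=ctrl.get_obs(); R=o["tool_rot"]; d=np.array([x,y,z])-o["eef_pos"]
    a=np.degrees(np.arctan2(R[1,0],R[0,0])); t=(longyaw-a+180)%360-180
    f=np.radians(longyaw); E=np.array([[np.cos(f),np.sin(f),0],[np.sin(f),-np.cos(f),0],[0,0,-1]])
    rv=cv2.Rodrigues(R.T@E)[0].ravel()
    print("t",o["time"],"pos",o["eef_pos"].round(4),"yaw",a.round(2),"shift now",(R.T@d).round(4),"shift after turn",(E.T@d).round(4),"turn",rv.round(4),"j",o["joint_positions"].round(0),"F",o["wrist_force"].round(2),"M",o["moment"].round(2))
E
python3 - <<'E'
from h import *
go(.4197,.1809,.027,80)
E
```

```text
t 2.5333 pos [0.418  0.1826 0.1412] yaw 80.39 shift now [-0.0014  0.002   0.1142] shift after turn [-0.0013  0.0019  0.1142] turn [-0.0003  0.      0.0069] j [ 13.  11. -23.  56.   0. 113.] F [-0.71  0.12 -0.01] M [-0.01 -0.02 -0.03]
```

Emit:
servo_tool --commands '[[[-0.0007, 0.001, 0.025], [0, 0, 0.007], 0], [[-0.0007, 0.001, 0.03], [0, 0, 0], 0], [[0, 0, 0.03], [0, 0, 0], 0], [[0, 0, 0.029], [0, 0, 0], 0], [[0, 0, 0], [0, 0, 0], 0], [[0, 0, 0], [0, 0, 0], 1], [[0, 0, 0], [0, 0, 0], 1], [[0, 0, 0], [0, 0, 0], 1], [[0, 0, 0], [0, 0, 0], 1], [[0, 0, 0], [0, 0, 0], 1], [[0, 0, 0], [0, 0, 0], 1], [[0, 0, 0], [0, 0, 0], 1]]' --grip_force 60

```text
time: 3.53
eef_pos: [0.4216, 0.1805, 0.0291]
tool_rot: [[0.178, 0.984, 0.003], [0.984, -0.178, 0.001], [0.001, 0.003, -1.0]]
wrist_force: [-1.3, 0.8, 9.8]
gripper_width: 0.0511
finger_force: 62.4
```

Emit:
servo_tool --commands '[[[0, 0, 0], [0, 0, 0], 1], [[0, 0, -0.01], [0, 0, 0], 1], [[0, 0, -0.02], [0, 0, 0], 1], [[0, 0, -0.02], [0, 0, 0], 1], [[0, 0, 0], [0, 0, 0], 1], [[0, 0, 0], [0, 0, 0], 1], [[0, 0, 0], [0, 0, 0], 1], [[0, 0, 0], [0, 0, 0], 1], [[0, 0, 0], [0, 0, 0], 1]]'

```text
time: 4.28
eef_pos: [0.4202, 0.18, 0.0769]
tool_rot: [[0.179, 0.984, -0.001], [0.984, -0.179, -0.0], [-0.0, -0.001, -1.0]]
wrist_force: [-0.3, -0.3, -2.3]
gripper_width: 0.0513
finger_force: 63.0
```

```bash
python3 - <<'E'
from h import *
go(.4197,.1809,.028,80)
E
```

```text
t 4.2833 pos [0.4202 0.18   0.0769] yaw 79.69 shift now [ 0.0008 -0.0006  0.0489] shift after turn [ 0.0008 -0.0006  0.0489] turn [-0.0008  0.0003 -0.0053] j [ 13.  15. -29.  46.  -0. 113.] F [-0.29 -0.25 -2.35] M [ 0.03 -0.    0.02]
```

The lift reads only 2.3 N, so A is empty (full would be about 7.4 N). Set it back down.

Emit:
servo_tool --commands '[[[0, 0, 0.018], [0, 0, 0], 1], [[0, 0, 0.018], [0, 0, 0], 1], [[0, 0, 0.006], [0, 0, 0], 1], [[0, 0, 0.003], [0, 0, 0], 1], [[0, 0, 0.002], [0, 0, 0], 1], [[0, 0, 0], [0, 0, 0], 1], [[0, 0, 0], [0, 0, 0], 0.4], [[0, 0, 0], [0, 0, 0], 0], [[0, 0, 0], [0, 0, 0], 0], [[0, 0, 0], [0, 0, 0], 0], [[0, 0, 0], [0, 0, 0], 0], [[0, 0, 0], [0, 0, 0], 0]]'

```text
time: 5.28
eef_pos: [0.4206, 0.1801, 0.0304]
tool_rot: [[0.179, 0.984, 0.0], [0.984, -0.179, 0.0], [0.0, 0.0, -1.0]]
wrist_force: [0.3, -0.2, 0.1]
gripper_width: 0.0857
finger_force: 0.0
```

Emit:
servo_tool --commands '[[[0, 0, -0.02], [0, 0, 0], 0], [[0, 0, -0.035], [0, 0, 0], 0], [[0, 0, -0.035], [0, 0, 0], 0], [[0, 0, -0.03], [0, 0, 0], 0], [[0, 0, 0], [0, 0, 0], 0]]'

```text
time: 5.7
eef_pos: [0.4227, 0.1806, 0.1553]
tool_rot: [[0.179, 0.984, 0.007], [0.984, -0.179, 0.002], [0.003, 0.007, -1.0]]
wrist_force: [0.8, 0.3, 0.7]
gripper_width: 0.0851
finger_force: 0.0
```

```bash
python3 - <<'E'
from h import *
go(.5805,.1367,.028,75)
E
```

```text
t 5.7 pos [0.4227 0.1806 0.1553] yaw 79.7 shift now [-0.0154  0.1623  0.1284] shift after turn [-0.0016  0.1638  0.1273] turn [ 0.0065 -0.0031  0.082 ] j [ 13.  11. -21.  58.  -0. 113.] F [0.79 0.35 0.74] M [ 0.02 -0.05  0.01]
```

Emit:
servo_tool --commands '[[[0, 0, 0], [0, 0, 0.082], 0], [[0, 0.033, 0], [0, 0, 0], 0], [[0, 0.033, 0], [0, 0, 0], 0], [[0, 0.033, 0], [0, 0, 0], 0], [[0, 0.033, 0], [0, 0, 0], 0], [[-0.001, 0.032, 0], [0, 0, 0], 0], [[0, 0, 0.02], [0, 0, 0], 0], [[0, 0, 0], [0, 0, 0], 0], [[0, 0, 0], [0, 0, 0], 0]]'

```text
time: 6.45
eef_pos: [0.5775, 0.1365, 0.1293]
tool_rot: [[0.259, 0.966, -0.003], [0.966, -0.259, -0.0], [-0.001, -0.003, -1.0]]
wrist_force: [-0.4, 0.2, 0.3]
gripper_width: 0.0857
finger_force: 0.0
```

```bash
python3 - <<'E'
from h import *
go(.5805,.1367,.028,75)
E
```

```text
t 6.45 pos [0.5775 0.1365 0.1293] yaw 74.98 shift now [0.001  0.0031 0.1013] shift after turn [0.0009 0.0028 0.1013] turn [-0.0028  0.001  -0.0004] j [  5.  24.  -4.  61.   0. 110.] F [-0.44  0.16  0.31] M [ 0.01 -0.02  0.05]
```

Emit:
servo_tool --commands '[[[0, 0.002, 0.03], [0, 0, 0], 0], [[0, 0, 0.03], [0, 0, 0], 0], [[0, 0, 0.03], [0, 0, 0], 0], [[0, 0, 0.011], [0, 0, 0], 0], [[0, 0, 0], [0, 0, 0], 0], [[0, 0, 0], [0, 0, 0], 1], [[0, 0, 0], [0, 0, 0], 1], [[0, 0, 0], [0, 0, 0], 1], [[0, 0, 0], [0, 0, 0], 1], [[0, 0, 0], [0, 0, 0], 1], [[0, 0, 0], [0, 0, 0], 1], [[0, 0, 0], [0, 0, 0], 1]]' --grip_force 60

```text
time: 7.45
eef_pos: [0.5815, 0.1363, 0.0313]
tool_rot: [[0.259, 0.966, 0.003], [0.966, -0.259, 0.0], [0.001, 0.003, -1.0]]
wrist_force: [-2.4, 0.5, 10.3]
gripper_width: 0.0511
finger_force: 62.4
```

Emit:
servo_tool --commands '[[[0, 0, 0], [0, 0, 0], 1], [[0, 0, -0.01], [0, 0, 0], 1], [[0, 0, -0.02], [0, 0, 0], 1], [[0, 0, -0.02], [0, 0, 0], 1], [[0, 0, 0], [0, 0, 0], 1], [[0, 0, 0], [0, 0, 0], 1], [[0, 0, 0], [0, 0, 0], 1], [[0, 0, 0], [0, 0, 0], 1], [[0, 0, 0], [0, 0, 0], 1]]'

```text
time: 8.2
eef_pos: [0.58, 0.136, 0.0782]
tool_rot: [[0.259, 0.966, -0.002], [0.966, -0.259, -0.0], [-0.001, -0.002, -1.0]]
wrist_force: [-0.1, 1.0, -6.7]
gripper_width: 0.0509
finger_force: 65.6
```

```bash
python3 - <<'E'
from h import *
go(.5805,.1367,.028,75)
E
```

```text
t 8.2 pos [0.58   0.136  0.0782] yaw 74.99 shift now [0.0008 0.0004 0.0502] shift after turn [0.0008 0.0004 0.0502] turn [-0.0017  0.0006 -0.0002] j [  5.  27.  -9.  54.   0. 110.] F [-0.11  0.96 -6.66] M [0.   0.01 0.02]
```

B is the heavy one (6.7 N). Raise, turn to the holder's yaw and carry it over, past the holder so that the wrist camera sees the pocket beside the tin.

Emit:
servo_tool --commands '[[[0, 0, -0.02], [0, 0, 0], 1], [[0, 0, -0.035], [0, 0, 0], 1], [[0, 0, -0.035], [0, 0, 0], 1], [[0, 0, -0.015], [0, 0, -0.105], 1], [[0, 0, -0.015], [0, 0, -0.105], 1], [[0, 0, -0.015], [0, 0, -0.105], 1], [[0, 0, -0.015], [0, 0, -0.105], 1], [[0, 0, -0.015], [0, 0, -0.105], 1], [[0, 0, -0.015], [0, 0, -0.105], 1], [[0, 0, 0], [0, 0, 0], 1]]' --grip_force 80

```text
time: 9.03
eef_pos: [0.5813, 0.1362, 0.2611]
tool_rot: [[-0.364, 0.931, 0.003], [0.931, 0.364, 0.0], [-0.001, 0.003, -1.0]]
wrist_force: [-0.7, -0.6, -5.9]
gripper_width: 0.051
finger_force: 91.0
```

Emit:
servo_tool --commands '[[[-0.015, -0.007, 0], [0, 0, 0], 1], [[-0.0296, -0.0146, 0], [0, 0, 0], 1], [[-0.0296, -0.0146, 0], [0, 0, 0], 1], [[-0.0296, -0.0146, 0], [0, 0, 0], 1], [[-0.0296, -0.0146, 0], [0, 0, 0], 1], [[-0.0296, -0.0146, 0], [0, 0, 0], 1], [[-0.0296, -0.0146, 0], [0, 0, 0], 1], [[-0.0296, -0.0146, 0], [0, 0, 0], 1], [[-0.0296, -0.0146, 0], [0, 0, 0], 1], [[-0.0296, -0.0146, 0], [0, 0, 0], 1], [[-0.0296, -0.0146, 0], [0, 0, 0], 1], [[-0.0296, -0.0146, 0], [0, 0, 0], 1]]'

```text
time: 10.03
eef_pos: [0.5461, -0.2435, 0.2578]
tool_rot: [[-0.356, 0.935, -0.001], [0.935, 0.356, 0.001], [0.001, -0.001, -1.0]]
wrist_force: [1.1, -0.2, -7.0]
gripper_width: 0.0506
finger_force: 90.6
```

Emit:
servo_tool --commands '[[[-0.0296, -0.0146, 0], [0, 0, 0], 1], [[-0.0296, -0.0146, 0], [0, 0, 0], 1], [[-0.0296, -0.0146, 0], [0, 0, 0], 1], [[-0.0296, -0.0146, 0], [0, 0, 0], 1], [[-0.0296, -0.0146, 0], [0, 0, 0], 1], [[-0.0296, -0.0146, 0], [0, 0, 0], 1], [[-0.015, -0.007, 0], [0, 0, 0], 1], [[0, 0, 0], [0, 0, 0], 1], [[0, 0, 0], [0, 0, 0], 1], [[0, 0, 0], [0, 0, 0], 1]]'

```text
time: 10.87
eef_pos: [0.5278, -0.4552, 0.2581]
tool_rot: [[-0.358, 0.934, -0.001], [0.934, 0.358, 0.001], [0.002, -0.0, -1.0]]
wrist_force: [-0.2, -0.2, -8.2]
gripper_width: 0.0504
finger_force: 90.6
```

```bash
python3 - <<'E'
from h import *
go(.525,-.456,.27,111)
im,c=snap("wrist","pics/w2.png")
import pickle; pickle.dump((im,c),open("w2.pkl","wb"))
P=np.array([.482,-.344,.024]); print(proj(c,P))
E
```

```text
t 10.8667 pos [ 0.5278 -0.4552  0.2581] yaw 110.97 shift now [ 0.0003 -0.0029 -0.0119] shift after turn [ 0.0003 -0.0028 -0.0119] turn [-0.0004 -0.0016 -0.0006] j [-47.  34.  32.  88.   0.  22.] F [-0.15 -0.23 -8.17] M [ 0.04 -0.02 -0.02]
[[311.02932573  68.85408585]]
```

View pics/w2.png

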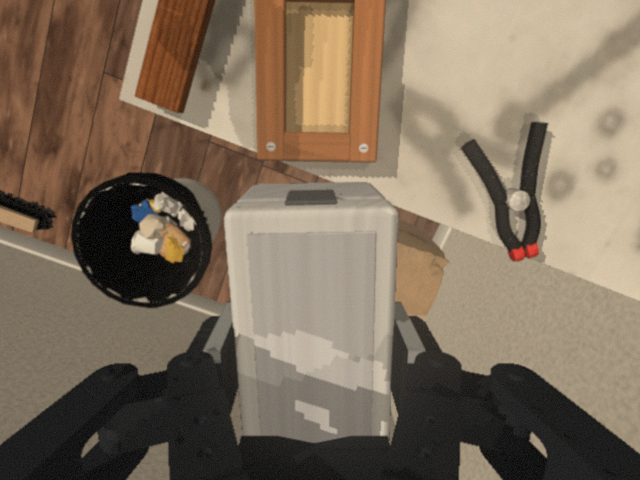

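The pocket is at top centre (cols 286-353, rows 2-132), the tin's lid edge at row ~211 (cols 228-397), and everything looks parallel. Zoom to read edges.

```bash
python3 - <<'E'
import cv2
a=cv2.imread("pics/w2.png")[0:230,220:420]
cv2.imwrite("pics/w2c.png",cv2.resize(a,None,fx=2.6,fy=2.6,interpolation=2))
E
```

```text
(no output)
```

View pics/w2c.png

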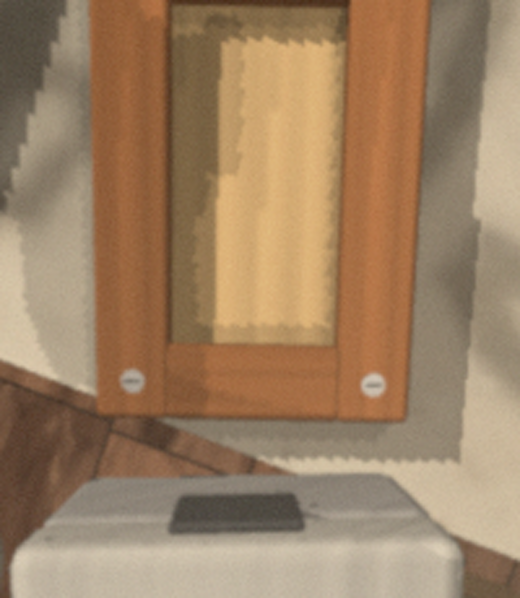

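```bash
python3 - <<'E'
from h import *
import pickle
im,c=pickle.load(open("w2.pkl","rb"))
T=np.array(c["camera_from_world"]);cam=-T[:3,:3].T@T[:3,3];print("nadir px",proj(c,[cam[0],cam[1],.024]))
g=lambda q,z:onz(c,np.array(q)/2.6+[220,0],z)[:,:2]
f=np.radians(111); X=np.array([np.cos(f),np.sin(f)]);Y=np.array([np.sin(f),-np.cos(f)])
tcp=ctrl.get_obs()["eef_pos"][:2]
def rep(n,p): print(n,p.round(4).tolist(),"tool(111) xy rel tcp",np.c_[(p-tcp)@X,(p-tcp)@Y].round(4).tolist())
pk=g([(165,345),(337,345),(350,5),(163,5)],.024); rep("pocket",pk)
rep("outer",g([(97,413),(406,418),(427,3),(91,3)],.024))
rep("screws",g([(132,380),(373,385)],.024))
zt=ctrl.get_obs()["eef_pos"][2]+.03
rep("tin lid",g([(15,540),(460,545)],zt))
print("bottom edge",); rep("tin bot",g([(50,495),(430,495),(92,478),(390,476)],zt-.06))
E
```

```text
nadir px [[313.75982171 127.54306658]]
pocket [[0.4778, -0.4026], [0.5333, -0.3813], [0.4974, -0.2828], [0.4417, -0.3041]] tool(111) xy rel tcp [[0.0668, -0.0281], [0.0667, 0.0314], [0.1716, 0.0332], [0.1716, -0.0265]]
outer [[0.4632, -0.4329], [0.5655, -0.3956], [0.5201, -0.2734], [0.42, -0.3118]] tool(111) xy rel tcp [[0.0437, -0.0525], [0.0419, 0.0563], [0.1722, 0.0578], [0.1723, -0.0495]]
screws [[0.471, -0.4178], [0.5502, -0.3893]] tool(111) xy rel tcp [[0.055, -0.0398], [0.0532, 0.0443]]
tin lid [[0.4862, -0.4178], [0.5315, -0.4011]] tool(111) xy rel tcp [[0.0495, -0.0256], [0.0489, 0.0226]]
bottom edge
tin bot [[0.4811, -0.4242], [0.5394, -0.4019], [0.4867, -0.4191], [0.5321, -0.4014]] tool(111) xy rel tcp [[0.0454, -0.0327], [0.0454, 0.0298], [0.0482, -0.0256], [0.0485, 0.0231]]
```

The pocket measures 59.5 x 105 mm. Its centre is 0.1215 m ahead and 0.004 m aside of the tin, in the same picture, with a yaw of about 110.05 deg. Hover over it.

Emit:
servo_tool --commands '[[[0.03, 0.001, 0], [0, 0, 0], 1], [[0.03, 0.001, 0], [0, 0, 0], 1], [[0.03, 0.001, 0], [0, 0, 0], 1], [[0.0315, 0.001, 0], [0, 0, 0.015], 1], [[0, 0, 0.02], [0, 0, 0], 1], [[0, 0, 0.03], [0, 0, 0], 1], [[0, 0, 0.03], [0, 0, 0], 1], [[0, 0, 0.03], [0, 0, 0], 1], [[0, 0, 0.03], [0, 0, 0], 1], [[0, 0, 0.03], [0, 0, 0], 1], [[0, 0, 0.01], [0, 0, 0], 1], [[0, 0, 0], [0, 0, 0], 1]]'

```text
time: 11.92
eef_pos: [0.4867, -0.3391, 0.0774]
tool_rot: [[-0.346, 0.938, -0.003], [0.938, 0.346, 0.003], [0.004, -0.002, -1.0]]
wrist_force: [-0.3, 1.1, -7.0]
gripper_width: 0.0504
finger_force: 90.3
```

Emit:
servo_tool --commands '[[[0, 0, 0], [0, 0, 0], 1], [[0, 0, 0], [0, 0, 0], 1], [[0, 0, 0], [0, 0, 0], 1]]'

```text
time: 12.17
eef_pos: [0.4887, -0.3415, 0.0811]
tool_rot: [[-0.346, 0.938, 0.002], [0.938, 0.346, -0.002], [-0.003, 0.001, -1.0]]
wrist_force: [0.1, -0.2, -6.8]
gripper_width: 0.0507
finger_force: 90.4
```

```bash
python3 - <<'E'
from h import *
go(.4881,-.3404,.066,110.05)
im,c=snap("wrist","pics/w3.png")
s,cs=snap("scene","pics/s3.png"); d,cd=snap("side","pics/d3.png")
z=lambda a,x,y,w,h,W,H: cv2.resize(a[y:y+h,x:x+w,::-1],(W,H),interpolation=2)
t=np.hstack([np.vstack([z(s,380,250,100,75,400,300),z(d,325,285,100,75,400,300)]),z(im,220,60,200,300,400,600)])
cv2.imwrite("pics/m3.png",t)
E
```

```text
t 12.1667 pos [ 0.4887 -0.3415  0.0811] yaw 110.23 shift now [ 0.0013 -0.0002  0.0151] shift after turn [ 0.0012 -0.0002  0.0151] turn [0.0014 0.0026 0.0031] j [-43.  26.  -9.  54.   0.  27.] F [ 0.13 -0.21 -6.83] M [-0.04  0.07 -0.05]
```

View pics/m3.png

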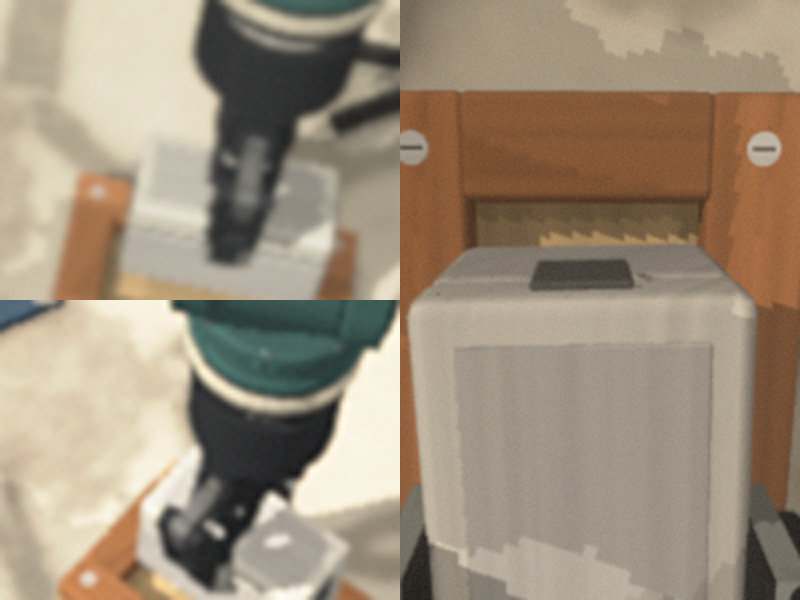

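```bash
python3 - <<'E'
from h import *
c=viewer.calibration("wrist"); o=ctrl.get_obs(); R=o["tool_rot"]; p=o["eef_pos"]
def rep(n,q,z):
    P=onz(c,(np.array(q)-[400,0])/2+[220,60],z); print(n,((P-p)@R)[:,:2].round(4).tolist())
rep("pocket end rim",[(465,200),(709,200)],.024)
rep("outer end",[(462,92),(712,93)],.024)
rep("screws",[(412,148),(763,149)],.024)
rep("tin bottom",[(463,248),(697,247)],p[2]-.03)
rep("tin lid",[(411,310),(754,308)],p[2]+.03)
E
```

```text
pocket end rim [[0.0563, -0.0302], [0.0563, 0.0288]]
outer end [[0.081, -0.0298], [0.0808, 0.0285]]
screws [[0.0685, -0.0422], [0.0682, 0.0411]]
tin bottom [[0.0483, -0.0271], [0.0485, 0.0227]]
tin lid [[0.0477, -0.0257], [0.0479, 0.023]]
```

Tin is 2.5 mm short along the tool's x and 1 mm off in y; correct and lower to inside the pocket mouth.

Emit:
servo_tool --commands '[[[0.0025, 0.001, 0], [0, 0, 0], 1], [[0, 0, 0.008], [0, 0, 0], 1], [[0, 0, 0.008], [0, 0, 0], 1], [[0, 0, 0.006], [0, 0, 0], 1], [[0, 0, 0.004], [0, 0, 0], 1], [[0, 0, 0.003], [0, 0, 0], 1], [[0, 0, 0.003], [0, 0, 0], 1], [[0, 0, 0.002], [0, 0, 0], 1], [[0, 0, 0], [0, 0, 0], 1], [[0, 0, 0], [0, 0, 0], 1]]'

```text
time: 13.15
eef_pos: [0.4879, -0.3383, 0.0453]
tool_rot: [[-0.346, 0.938, 0.0], [0.938, 0.346, -0.0], [-0.0, 0.0, -1.0]]
wrist_force: [0.7, -0.3, -7.4]
gripper_width: 0.0508
finger_force: 90.8
```

It is 9 mm into the pocket with no contact force. On down to the floor.

Emit:
servo_tool --commands '[[[0, 0, 0.002], [0, 0, 0], 1], [[0, 0, 0.002], [0, 0, 0], 1], [[0, 0, 0.0015], [0, 0, 0], 1], [[0, 0, 0.001], [0, 0, 0], 1], [[0, 0, 0], [0, 0, 0], 1], [[0, 0, 0], [0, 0, 0], 1]]'

```text
time: 13.65
eef_pos: [0.4879, -0.3383, 0.0396]
tool_rot: [[-0.346, 0.938, 0.001], [0.938, 0.346, -0.001], [-0.001, 0.0, -1.0]]
wrist_force: [-4.3, 1.7, 4.9]
gripper_width: 0.0505
finger_force: 92.0
```

Floor reached (the bottom works out to 8.3 mm, as it should be). Release and retreat straight up.

Emit:
servo_tool --commands '[[[0, 0, 0], [0, 0, 0], 0.5], [[0, 0, 0], [0, 0, 0], 0], [[0, 0, 0], [0, 0, 0], 0], [[0, 0, 0], [0, 0, 0], 0], [[0, 0, 0], [0, 0, 0], 0], [[0, 0, 0], [0, 0, 0], 0], [[0, 0, -0.02], [0, 0, 0], 0], [[0, 0, -0.03], [0, 0, 0], 0], [[0, 0, -0.03], [0, 0, 0], 0], [[0, 0, -0.03], [0, 0, 0], 0], [[0, 0, -0.03], [0, 0, 0], 0], [[0, 0, -0.03], [0, 0, 0], 0]]' --grip_force 60

```text
time: 14.65
eef_pos: [0.4877, -0.338, 0.2104]
tool_rot: [[-0.346, 0.938, 0.0], [0.938, 0.346, -0.0], [-0.0, 0.0, -1.0]]
wrist_force: [-0.1, -0.3, -0.4]
gripper_width: 0.0853
finger_force: 0.0
```

Emit:
servo_tool --commands '[[[-0.03, 0, -0.02], [0, 0, 0], 0], [[-0.03, 0, 0], [0, 0, 0], 0], [[-0.03, 0, 0], [0, 0, 0], 0], [[-0.03, 0, 0], [0, 0, 0], 0], [[0, 0, 0], [0, 0, 0], 0], [[0, 0, 0], [0, 0, 0], 0]]'

```text
time: 15.15
eef_pos: [0.5294, -0.4519, 0.2275]
tool_rot: [[-0.345, 0.939, -0.001], [0.939, 0.345, 0.001], [0.001, -0.0, -1.0]]
wrist_force: [-0.7, -0.0, 1.0]
gripper_width: 0.0853
finger_force: 0.0
```

```bash
python3 - <<'E'
from h import *
go(.4881,-.3404,.3,110.05)
im,c=snap("wrist","pics/w4.png"); print(proj(c,[.488,-.338,.068]))
s,_=snap("scene","pics/s4.png"); d,_=snap("side","pics/d4.png")
t=np.hstack([np.vstack([cv2.resize(s[100:400,180:500,::-1],(320,300)),cv2.resize(d[100:400,200:520,::-1],(320,300))]),cv2.resize(im[:,160:460,::-1],(375,600))])
cv2.imwrite("pics/m4.png",t)
E
```

```text
t 15.15 pos [ 0.5294 -0.4519  0.2275] yaw 110.16 shift now [ 0.119  -0.0004 -0.0723] shift after turn [ 0.119  -0.0006 -0.0725] turn [-0.0004 -0.001   0.002 ] j [-47.  33.  26.  83.   0.  23.] F [-0.66 -0.03  0.98] M [ 0.03 -0.03  0.07]
[[315.13624441  51.88982458]]
```

View pics/m4.png

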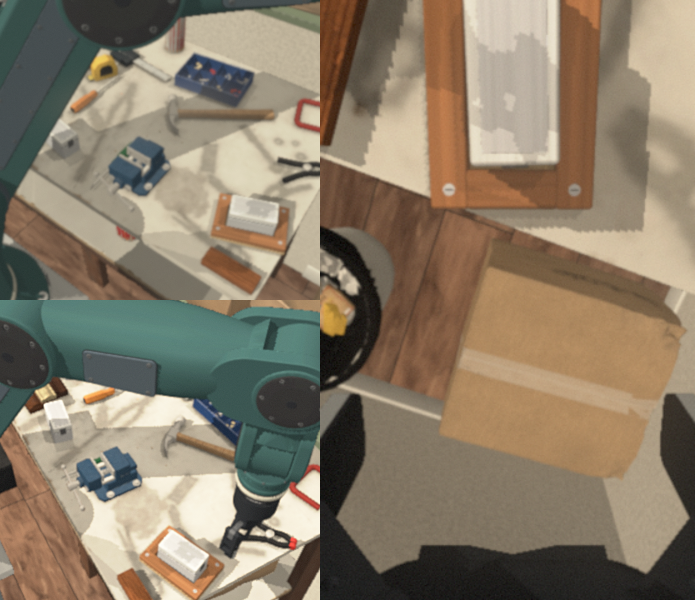

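The tin sits squarely inside the pocket in all three views. Tin A stands upright, and the vise, hammer, clamp and offcut are where they were. The gripper is clear.

```bash
python3 -c "
from workcell import ctrl
print(ctrl.close_job())"
```

```text
the job is handed in; nothing more can be done
None
```

I seated the heavy tin (tin B in my pictures; it read 6.7 N on lifting, against 2.3 N for the empty tin A) upright in the holder's pocket and handed the job in at about 15 s; the third tin was never lifted, and tin A was set back in its place.

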